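# Put the tape scraper back in its holder

## Robot

A 6-joint arm with a two-finger parallel gripper is mounted at the origin on the work surface. World frame = base frame: x ahead of the robot, y to its left, z up, the work surface at z = 0. Lengths are in mm, angles in rad, forces in N, time in s.
With the tool pointing down it reaches from about 375 to 900 mm from the base axis. Payload 3.1 kg.
Tool frame: the origin (TCP) lies at the very end of the fingers, on their centre line; the grasp point (between the pads) lies 19 mm behind it; z points along the fingers, y is the direction in which the jaws open and shut (so a half turn about z gives the same grasp; the last joint's range is limited). The gripper opens to 87 mm and grips with 3 to 60 N. Pads are 19 mm wide; open, the fingers measure 117 mm over their backs; the gripper's body (75 mm by 190 mm) begins 51 mm behind the grasp point.
Start: joints at [1.103, 0.527, 1.433, -0, 1.181, -0.178], TCP at [177.96, 599.105, 222.548] pointing down, gripper open.
Joint ranges: [-3.08, 3.08], [-0.75, 2.2], [0.22, 2.44], [-1.43, 4.57], [0, 2.65], [-2.85, 2.85]. Speed limits (rad/s): [2.79, 2.79, 3.14, 3.14, 3.14, 3.14].

## Interface

Orientations are given as a rotation vector (axis times angle).
In Python, from workcell import telemetry, imaging, manip gives the robot as it stands.
- The arm moves only by the shell command python3 -m inch 'ROWS' [OPENING]. ROWS is JSON, a list of rows, each a list of 4 numbers: the shift along the world's x, y, z in mm, then the turn about the world's z in degrees. In form: [[dx, dy, dz, yaw], ...]. A call has 1 to 20 rows; each row shifts and turns the commanded pose from where the row before left it; what a row does not reach is not made up. A row lasts 1/12 s, in which the tool goes at most 41.7 mm and 7.16 degrees, less where a joint would pass 70% of its speed; a pose out of reach is approached as far as the arm can. A call is refused whole if a number of a shift passes 41.7 or a number of a turn 7.16, either way. A call with a gripper value outside its range is refused whole. OPENING is the closure, from 0 (fully open) to 1 (shut), set as the call begins (- or left out, the last holds). The fingers move at their own pace and stop on an object; the grip force is fixed at half the most. Time passes only in rows, so rows that do not move let the fingers close. It gives the time, the measured TCP pose, the force and the opening at its end, in the units of the state.
- telemetry.sense(): the state, without advancing time (a new reading comes with each control period).
- imaging.get_image(name): name is "side" or "top" or "wrist"; returns a dict with "color" (400x640x3 uint8, blue, green, red), "K" (3x3 intrinsics, pixels), "R" (3x3) and "t" (3): a world point X has camera coordinates R X + t; the wrist camera has in their place "T_tool_cam" (4x4, takes a point from camera to tool coordinates, whose origin is the TCP and whose axes are the flange's). Camera axes: x right, y down, z forward; pixel columns grow to the right and rows downward; lengths in mm; the calibration is good to about 2 mm. A picture is of the moment at which its call begins: read the wrist's pose just before it. There is no depth.
- manip.finish_job(): hands the job in, once; it reports no verdict.
The state is a dict: "time": time; "joints": joint angles; "qd": joint speeds; "tau": joint torques, N m; "tcp_pos": TCP position; "eef_rot": TCP orientation; "contact_force": force on the tool from outside, world axes, zero at the start; "torque": the same for the moment, N m; "gripper_width": finger opening in mm.
Only numpy, scipy, OpenCV 4.12 (cv2) and the standard library are available. Lean on these libraries where they do the work, as an engineer would, in place of code of your own. Each camera call takes 0.05 s, during which the arm holds its last target. There are 200 camera calls.

## Task

The scraper used for pressing down edging tape was left with its handle pushed under the low shelf, so only its yellow blade shows. Draw it out, take it by the red handle instead, and slide it blade first into the slot of the sloping wooden holder until it is fully home, with the handle's shoulder against the block. Let go of it there, and leave the tape rolls, the glue bottle and the cup where they stand.

Things in the scene. Friction and masses are not known exactly. Their poses are not given: they have to be found in the camera images.
- scraper: Loose scraper, 0.1 kg: red handle 110 long x 26 wide x 22 mm thick, black band; yellow blade 72 x 50 x 6 mm at the handle's mid-thickness. Origin: the shoulder where blade meets handle, mid width and thickness. x along the tool to the blade's tip, y across its width, z its thickness. Starts flat on the table (origin 11 mm up), blade out towards the robot, handle under the shelf.
- scraper_grip (a point): Point in the handle's middle, 50 mm behind the shoulder (scraper x = -50 mm), a good place to hold it for inserting.
- scraper_tip (a point): Middle of the blade's tip edge (scraper x = +72 mm).
- scraper_butt (a point): Middle of the handle's rear end (scraper x = -110 mm).
- shelf: Low fixed plywood shelf: board 240 deep (x) x 500 wide (y) mm, underside 45 mm and top 61 mm above the table, a 16 mm side panel at each end, open in front. Mats and tape rolls fixed on it, up to 121 mm above the table, begin 60 mm behind the front edge. Origin on the table below the middle of the front edge; x runs inwards under the shelf, away from the robot.
- holder: Fixed wooden holder: dark base plate 150 (x) x 130 (y) x 12 mm, two dark cheeks, and a light sloping block with the slot. Origin under the centre of the base plate, z up. The slot's mouth faces holder -x, which points away from the robot, and upwards. It may stand on the robot's left or right.
- slot: The holder's light sloping block, 92 long (x) x 95 wide (y) x 38 thick (z) mm. Origin: centre of the slot's mouth, in the mouth face, 95 mm above the table. x points into the slot, 40 degrees below horizontal; y across its width; z across its thickness, upwards. Slot 57 wide (y) x 10 high (z) x 80 deep, square-edged. Scraper home: its origin lies at this origin, its x along this x.
- tray: Fixed blue tray 140 x 120 x 35 mm with tape rolls in it, on the other side from the holder. Origin under its centre. Leave alone.
- roll_a: Loose tan tape roll standing flat, 72 diameter x 28 high mm, origin under its centre. Leave alone.
- roll_b: Loose tan tape roll standing flat, 64 diameter x 50 high mm, origin under its centre. Leave alone.
- glue: Loose white glue bottle, green label, red cap, 60 diameter x 150 high mm, origin under its centre. Leave alone.
- cup: Loose blue cup, 72 diameter x 85 high mm, origin under its centre. Leave alone.
Mind the look-alikes: they are no part of the job. There is more than one size of the scraper; the one meant has the size given above.

How it is judged (in metres and radians):
On the way:
1. the scraper is drawn out, its handle's rear end clear of the shelf's front edge (x of scraper_butt in the frame of shelf below -0.005 m), for 0.1 s.
At the end, for the whole second after the job is handed in: The scraper rests released in the holder's slot, blade first: its shoulder within 7 mm of the mouth face, within 10 mm sideways and 6 mm across the thickness of the slot's centre, along the slot within 0.14 rad, and still (x of scraper in the frame of slot above -0.007 m and x of scraper_tip in the frame of slot above 0.06 m and y of scraper in the frame of slot between -0.01 and 0.01 m and z of scraper in the frame of slot between -0.006 and 0.006 m and angle between the x axis of scraper and the x axis of slot, either way round below 0.14 rad and angle between the z axis of scraper and the z axis of slot, either way round below 0.14 rad and linear speed of scraper below 0.01 m/s); the robot touches nothing.
It fails at once if the flat tan tape roll is moved more than 30 mm or tipped over (distance of roll_a from where it was at the start of the episode above 0.03 m or angle between roll_a's own z axis and vertical above 0.5 rad).
It fails at once if the tall tan tape roll is moved more than 30 mm or tipped over (distance of roll_b from where it was at the start of the episode above 0.03 m or angle between roll_b's own z axis and vertical above 0.5 rad).
It fails at once if the glue bottle is moved more than 30 mm or tipped over (distance of glue from where it was at the start of the episode above 0.03 m or angle between glue's own z axis and vertical above 0.5 rad).
It fails at once if the cup is moved more than 30 mm or tipped over (distance of cup from where it was at the start of the episode above 0.03 m or angle between cup's own z axis and vertical above 0.5 rad).
It also fails if it takes over 59 s, if anything falls off the work surface, if the arm or the gripper's body presses on something with over 40 N, if the wrist force passes 120 N, or if a joint passes its speed limit or range.

## Working session

There is one attempt and no reset: what is moved stays moved. The work goes in short steps, Python scripts to look and compute and a shell command to move; the robot and the scene stay as the last step left them, time stands still between calls to the robot, and variables do not carry over. Pictures are saved under pics/ and viewed, about 8 in all and at most 12, crops included, and the job is handed in when it is done.

```bash
mkdir -p pics; cat > h.py <<'E'
import numpy as np,cv2
from workcell import telemetry,imaging,manip
from scipy.spatial.transform import Rotation as Ro
def cam(name):
    s=telemetry.sense(); d=imaging.get_image(name); K=np.array(d['K'])
    if name=='wrist':
        T=np.array(d['T_tool_cam']); W=np.eye(4); W[:3,:3]=Ro.from_rotvec(s['eef_rot']).as_matrix(); W[:3,3]=s['tcp_pos']
        M=np.linalg.inv(W@T); R,t=M[:3,:3],M[:3,3]
    else: R,t=np.array(d['R']),np.array(d['t'])
    return d['color'],K,R,t
def save(name,f):
    c,K,R,t=cam(name); cv2.imwrite(f'pics/{f}.png',c); np.savez(f'pics/{f}.npz',K=K,R=R,t=t,c=c)
def at(f,uv,z):
    d=np.load(f'pics/{f}.npz'); out=[]
    for p in np.atleast_2d(uv):
        r=d['R'].T@np.linalg.inv(d['K'])@[*p,1]; c=-d['R'].T@d['t']; out.append(c+r*(z-c[2])/r[2])
    return np.round(np.array(out),1)
def proj(f,X):
    d=np.load(f'pics/{f}.npz'); p=(np.atleast_2d(X)@d['R'].T+d['t'])@d['K'].T; return np.round(p[:,:2]/p[:,2:],1)
def crop(f,x0,y0,x1,y1,k):
    c=cv2.imread(f'pics/{f}.png')[y0:y1,x0:x1]; cv2.imwrite(f'pics/{f}_c{x0}_{y0}.png',cv2.resize(c,None,fx=k,fy=k,interpolation=cv2.INTER_CUBIC))
E
python3 - <<'E'
from h import *
save('top','t0');save('side','s0')
for f in('t0','s0'):
    d=np.load(f'pics/{f}.npz');print(-d['R'].T@d['t'],d['R'][2])
E
```

```text
[ 426.22171489   17.40428773 1173.47730512] [ 8.27951813e-02 -5.33177976e-04 -9.96566442e-01]
[376.94187286 747.45614455 804.39458757] [ 0.15586208 -0.70500784 -0.69186051]
```

View pics/t0.png

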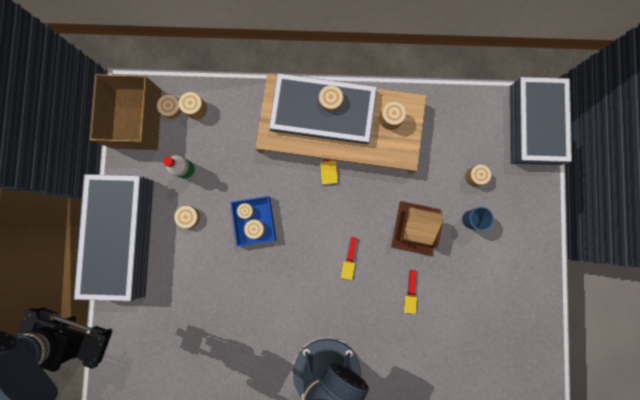

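View pics/s0.png

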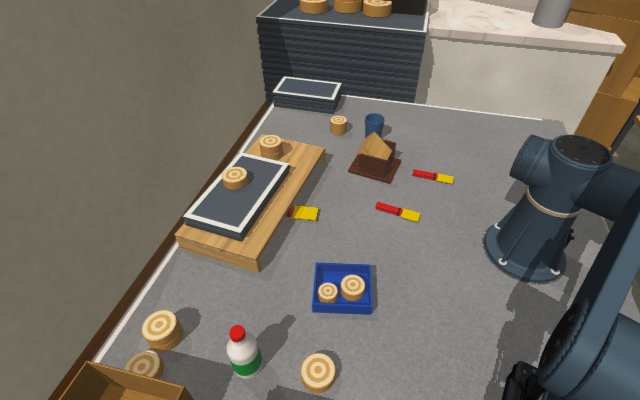

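Three scraper-like things appear in the top image. The one at (329,172) has its blade out and its handle hidden under the shelf, which fits the description. The two at (349,258) and (411,292) lie in the open with smaller blades, so they are look-alikes. The holder is at (418,228) on the robot's right, the tray at (254,222), the glue at (180,165) and the cup at (478,218). I'll confirm with an enlarged crop.

```bash
python3 - <<'E'
from h import *
crop('t0',245,140,455,320,3.8)
E
```

```text
(no output)
```

View pics/t0_c245_140.png

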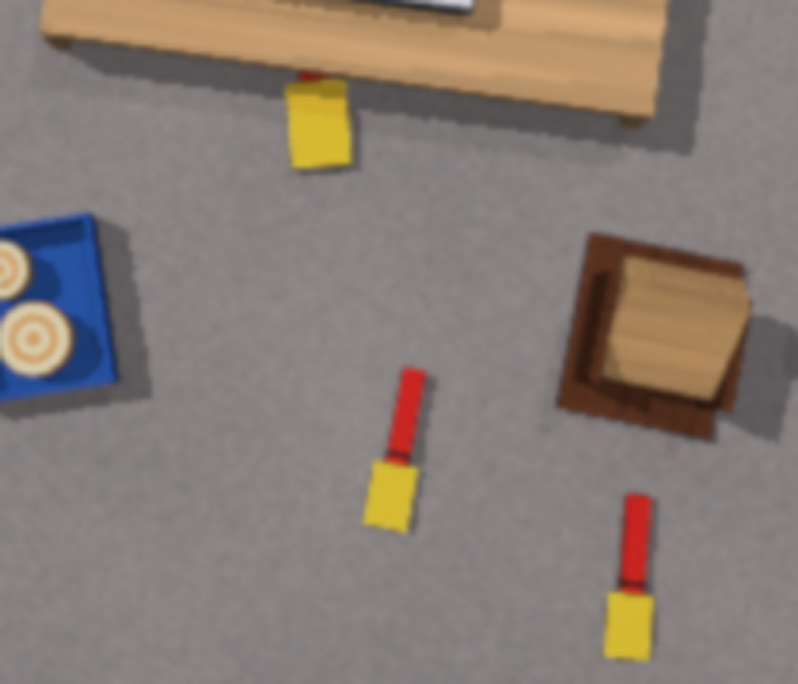

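```bash
cat >> h.py <<'E'
def cu(pts,x0,y0,k): return (np.array(pts,float)+.5)/k-.5+[x0,y0]
E
python3 - <<'E'
from h import *
c=lambda p:cu(p,245,140,3.8)
b=at('t0',c([(291,170),(352,163),(286,84),(346,80)]),14);print('blade',b)
tip=(b[0]+b[1])/2;sh=(b[2]+b[3])/2;print(tip,sh,np.hypot(*(tip-sh)[:2]),np.hypot(*(b[0]-b[1])[:2]),np.degrees(np.arctan2(*(tip-sh)[1::-1])))
for z,p in((14,[(365,523),(408,531),(373,461),(418,466)]),(14,[(605,658),(650,660),(610,591),(653,594)])):
    q=at('t0',c(p),z);print('decoy w/len',np.hypot(*(q[0]-q[1])[:2]),np.hypot(*((q[0]+q[1]-q[2]-q[3])/2)[:2]))
h=at('t0',c([(592,234),(745,263),(715,440),(557,408)]),12);print('holder',h,h.mean(0))
print('block topface',at('t0',c([(627,257),(749,300),(714,400),(604,372)]),105), at('t0',c([(749,300),(714,400)]),110))
s=at('t0',c([(42,37),(655,117)]),61);print('shelf',s,s.mean(0),np.degrees(np.arctan2(*(s[1]-s[0])[1::-1])),np.hypot(*(s[1]-s[0])[:2]))
E
```

```text
blade [[583.   35.8  14. ]
 [590.4 -14.8  14. ]
 [655.4  42.3  14. ]
 [660.4  -7.8  14. ]]
[586.7  10.5  14. ] [657.9   17.25  14.  ] 71.51924566156994 51.13824400583187 -174.58435296560035
decoy w/len 35.710642671338185 51.953464754528184
decoy w/len 36.603415141213226 53.21355560381207
holder [[ 537.3 -216.3   12. ]
 [ 517.1 -343.9   12. ]
 [ 370.3 -319.9   12. ]
 [ 392.5 -189.5   12. ]] [ 454.3 -267.4   12. ]
block topface [[ 511.6 -224.6  105. ]
 [ 481.6 -318.2  105. ]
 [ 404.9 -292.   105. ]
 [ 423.5 -208.2  105. ]] [[ 481.3 -316.6  110. ]
 [ 405.  -290.5  110. ]]
shelf [[ 678.3  239.1   61. ]
 [ 628.6 -255.7   61. ]] [653.45  -8.3   61.  ] -95.73581488085894 497.28978473320757
```

The blade at (329,172) measures 51 x 71.5 mm, a match. The look-alikes' blades measure about 36 x 52 mm, so they're ruled out.

```bash
python3 - <<'E'
from h import *
s=telemetry.sense();R=Ro.from_rotvec(s['eef_rot']).as_matrix();print(R.round(3),'y-axis deg',np.degrees(np.arctan2(R[1,1],R[0,1])),s['gripper_width'])
print(at('t0',[[180,165]],100),at('t0',[[187,217],[480,175],[478,218]],40))
E
```

```text
[[-0.959  0.285 -0.001]
 [ 0.285  0.959 -0.002]
 [ 0.    -0.002 -1.   ]] y-axis deg 73.45463907633406 86.67631027697519
[[615.8 451.6 100. ]] [[ 465.7  444.2   40. ]
 [ 624.1 -456.9   40. ]
 [ 490.2 -450.2   40. ]]
```

```bash
python3 -m inch '[[22.2,-29.25,-3,1.1],[22.2,-29.25,-3,1.1],[22.2,-29.25,-3,1.1],[22.2,-29.25,-3,1.1],[22.2,-29.25,-3,1.1],[22.2,-29.25,-3,1.1],[22.2,-29.25,-3,1.1],[22.2,-29.25,-3,1.1],[22.2,-29.25,-3,1.1],[22.2,-29.25,-3,1.1],[22.2,-29.25,-3,1.1],[22.2,-29.25,-3,1.1],[22.2,-29.25,-3,1.1],[22.2,-29.25,-3,1.1],[22.2,-29.25,-3,1.1],[22.2,-29.25,-3,1.1],[22.2,-29.25,-3,1.1],[22.2,-29.25,-3,1.1],[22.2,-29.25,-3,1.1],[22.2,-29.25,-3,1.1]]' 0
python3 - <<'E'
from h import *
s=telemetry.sense();R=Ro.from_rotvec(s['eef_rot']).as_matrix();print(s['tcp_pos'],'y-axis deg',np.degrees(np.arctan2(R[1,1],R[0,1])),s['joints'])
save('wrist','w1')
E
```

```text
time: 1.77
tcp_pos: [622.5, 12.5, 161.9]
eef_rot: [0.15, -3.137, -0.001]
contact_force: [0.3, 1.5, -0.4]
gripper_width: 87.0
[622.4642243   12.4811979  161.93361487] y-axis deg 95.4874072111179 [-1.59252806e-01  5.95279867e-01  1.49557823e+00  1.28025508e-04
  1.05178119e+00 -1.82588620e+00]
```

View pics/w1.png

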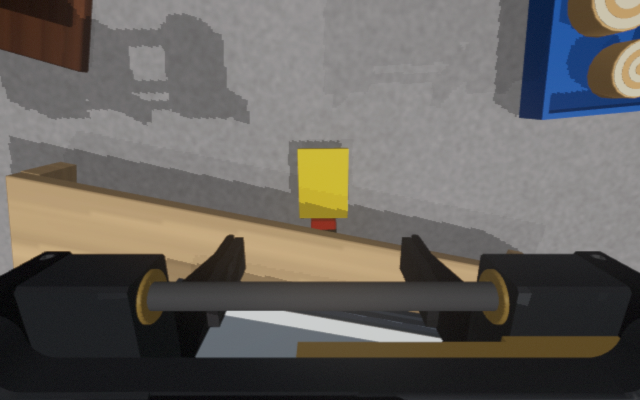

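```bash
python3 - <<'E'
from h import *
b=at('w1',[(298,149),(348,149),(298,217),(348,217.5)],14);print(b,b.mean(0))
t=b[:2].mean(0);s=b[2:].mean(0);print(np.hypot(*(t-s)[:2]),np.degrees(np.arctan2(*(s-t)[1::-1])))
E
```

```text
[[589.8 -13.4  14. ]
 [585.1  34.7  14. ]
 [659.8  -8.3  14. ]
 [655.4  43.2  14. ]] [622.525  14.05   14.   ]
70.47880887188703 5.536675944763234
```

```bash
python3 -m inch '[[-9,0,-20,0],[-9,-1,-40,0],[0,0,-40,0],[0,0,-35,0],[0,0,-24,0],[0,0,0,0]]' 0 && python3 -m inch '[[0,0,0,0],[0,0,0,0],[0,0,0,0],[0,0,0,0],[0,0,0,0],[0,0,0,0]]' 1
```

```text
time: 2.32
tcp_pos: [604.1, 13.1, 1.9]
eef_rot: [0.149, -3.137, -0.0]
contact_force: [0.6, -0.0, 0.5]
gripper_width: 86.9
time: 2.82
tcp_pos: [603.9, 13.2, 3.7]
eef_rot: [-0.15, 3.138, -0.0]
contact_force: [0.3, 0.1, 0.0]
gripper_width: 54.7
```

```bash
python3 -m inch '[[0,0,0,0],[0,0,0,0],[0,0,1,0],[-5,2,1,0],[-10,4,0,0],[-15,5,0,0],[-20,7,0,0],[-20,7,0,0],[-20,7,0,0],[-20,7,0,0],[-15,6,0,0],[-10,4,0,0],[-5,2,0,0],[0,0,0,0]]'
python3 - <<'E'
from h import *
save('top','t1');crop('t1',265,150,425,270,5)
E
```

```text
time: 3.98
tcp_pos: [462.7, 64.6, 5.6]
eef_rot: [0.151, -3.136, -0.0]
contact_force: [-0.1, -0.3, -1.5]
gripper_width: 49.5
```

View pics/t1_c265_150.png

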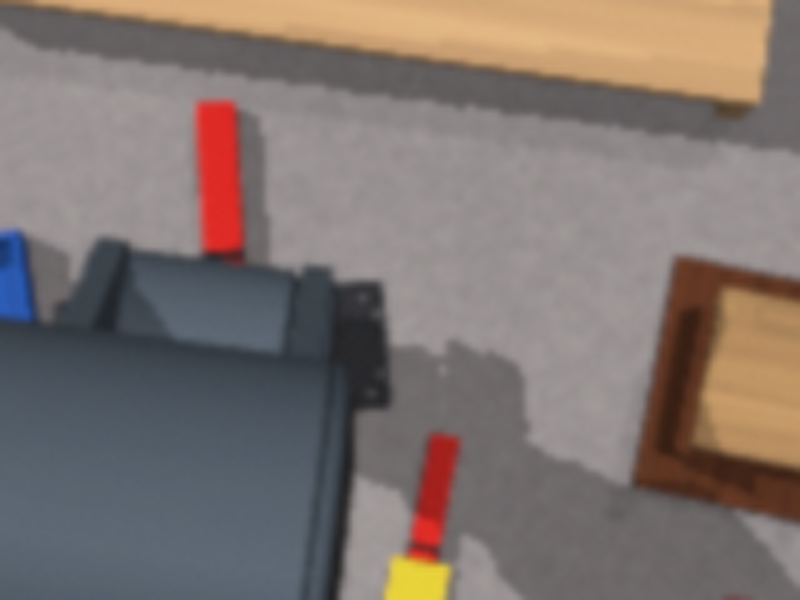

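The scraper is drawn out: its butt, at crop (215,102), is clear of the shelf edge and the handle shows fully. Next I'll measure the handle.

```bash
python3 - <<'E'
from h import *
b=at('t1',cu([(196,103),(236,102),(205,250),(243,247)],265,150,5),22);print(b)
t=b[:2].mean(0);s=b[2:].mean(0);print(t,s,np.hypot(*(t-s)[:2]),np.degrees(np.arctan2(*(t-s)[1::-1])));print('grip',t+(s-t)/np.hypot(*(t-s)[:2])*60)
S=telemetry.sense();print(S['tcp_pos'])
E
```

```text
[[625.2  92.1  22. ]
 [626.6  66.9  22. ]
 [532.2  83.1  22. ]
 [534.9  59.3  22. ]]
[625.9  79.5  22. ] [533.55  71.2   22.  ] 92.72223304040959 5.135686977929473
grip [566.14086976  74.12911986  22.        ]
[464.30441495  64.17230598   5.62307292]
```

```bash
python3 -m inch '[[0,0,-2.5,0],[0,0,0,0],[0,0,0,0],[0,0,0,0],[0,0,0,0],[0,0,20,0],[0,0,35,0],[15,1,10,0],[25,2.5,0,0],[25,2.5,0,0],[25,2.5,0,0],[13,1,0,0],[0,0,-20,0],[0,0,-25,0],[0,0,-16,0],[0,0,-2.5,0],[0,0,0,0]]' 0 && python3 -m inch '[[0,0,0,0],[0,0,0,0],[0,0,0,0],[0,0,0,0],[0,0,0,0],[0,0,0,0],[0,0,0,0],[0,0,0,0],[0,0,0,0],[0,0,0,0],[0,0,0,0]]' 1
```

```text
time: 5.45
tcp_pos: [565.9, 73.6, 3.5]
eef_rot: [0.149, -3.135, -0.0]
contact_force: [-0.2, 0.3, 0.1]
gripper_width: 86.8
time: 6.37
tcp_pos: [566.9, 73.6, 4.5]
eef_rot: [0.149, -3.138, -0.0]
contact_force: [0.2, -0.1, -0.3]
gripper_width: 25.6
```

```bash
python3 - <<'E'
from h import *
a,b=np.load('pics/t0.npz'),np.load('pics/s0.npz')
P=[d['K']@np.c_[d['R'],d['t']] for d in(a,b)]
for n,p,q in(('rollR',(394,112),(270,141)),('rollmat',(331,97),(235,173)),('matFL',(272,131),(243,236)),('matFR',(372,141),(289,166))):
    X=cv2.triangulatePoints(*P,np.array(p,float),np.array(q,float))[:,0];X=X[:3]/X[3];print(n,X.round(),proj('t0',X),proj('s0',X))
for f in('t0','s0'): pass
crop('s0',330,110,480,230,5)
E
```

```text
rollR [ 790. -174.  113.] [[394.1 112.4]] [[269.6 140.9]]
rollmat [826.  13. 123.] [[331.1  97.3]] [[234.7 172.9]]
matFL [734. 190.  73.] [[272.  130.9]] [[243.1 236. ]]
matFR [ 711. -116.   71.] [[372.1 141.6]] [[288.4 165.9]]
```

View pics/s0_c330_110.png

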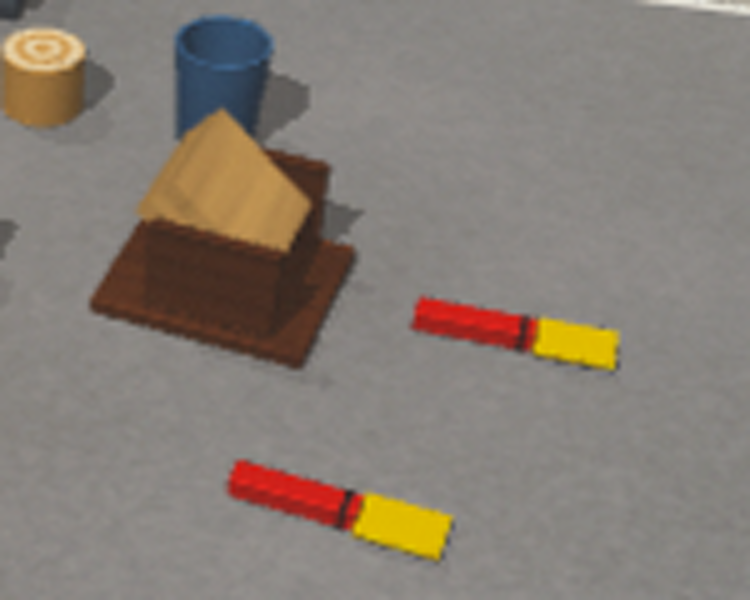

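```bash
python3 - <<'E'
from h import *
c40,s40=np.cos(np.radians(40)),np.sin(np.radians(40))
def blk(x,y,yaw): # yaw: heading of horizontal slot x
    u=np.array([np.cos(yaw),np.sin(yaw),0]);ex=c40*u-[0,0,s40];ez=s40*u+[0,0,c40];ey=np.cross(ez,ex)
    return {(i,j,k):np.array([x,y,95])+92*i*ex+47.5*j*ey+19*k*ez for i in(0,1) for j in(-1,1) for k in(-1,1)}
for o in(20,40,60):
    yaw=np.radians(170.4);x,y=454-o*np.cos(yaw),-267.4-o*np.sin(yaw)
    print(o,x,y)
    for k,X in blk(x,y,yaw).items():
        print(k,X.round(),((proj('t0',X)[0]-[245,140]+.5)*3.8-.5).round(),((proj('s0',X)[0]-[330,110]+.5)*5-.5).round())
E
```

```text
20 473.7199207414101 -270.735374934322
(0, -1, -1) [ 494. -226.   80.] [621. 282.] [165. 217.]
(0, -1, 1) [ 470. -222.  110.] [624. 311.] [204. 190.]
(0, 1, -1) [ 478. -320.   80.] [741. 306.] [211. 141.]
(0, 1, 1) [ 454. -316.  110.] [747. 336.] [249. 113.]
(1, -1, -1) [ 424. -214.   21.] [590. 370.] [260. 315.]
(1, -1, 1) [ 400. -210.   50.] [592. 401.] [300. 290.]
(1, 1, -1) [ 408. -308.   21.] [704. 393.] [300. 235.]
(1, 1, 1) [ 384. -304.   50.] [709. 424.] [340. 210.]
40 493.4398414828202 -274.07074986864404
(0, -1, -1) [ 513. -229.   80.] [626. 257.] [136. 210.]
(0, -1, 1) [ 489. -225.  110.] [629. 286.] [174. 182.]
(0, 1, -1) [ 498. -323.   80.] [745. 281.] [183. 134.]
(0, 1, 1) [ 473. -319.  110.] [752. 310.] [220. 106.]
(1, -1, -1) [ 444. -218.   21.] [594. 346.] [230. 308.]
(1, -1, 1) [ 420. -213.   50.] [596. 376.] [270. 282.]
(1, 1, -1) [ 428. -311.   21.] [708. 369.] [272. 228.]
(1, 1, 1) [ 404. -307.   50.] [713. 400.] [311. 202.]
60 513.1597622242303 -277.40612480296613
(0, -1, -1) [ 533. -233.   80.] [630. 232.] [108. 202.]
(0, -1, 1) [ 509. -229.  110.] [633. 260.] [145. 175.]
(0, 1, -1) [ 517. -326.   80.] [750. 256.] [155. 127.]
(0, 1, 1) [ 493. -322.  110.] [756. 284.] [193. 100.]
(1, -1, -1) [ 464. -221.   21.] [598. 322.] [202. 300.]
(1, -1, 1) [ 440. -217.   50.] [601. 351.] [241. 274.]
(1, 1, -1) [ 448. -315.   21.] [712. 345.] [245. 221.]
(1, 1, 1) [ 424. -310.   50.] [718. 375.] [283. 195.]
```

```bash
python3 -m inch '[[0,0,10,0],[0,0,25,0],[0,0,35,0],[0,0,40,0],[0,0,30,-3],[-2,-2,0,-7.1],[-2,-2,0,-7.1],[-3,-2,0,-7.1],[-3,-2,0,-7.1],[-3,-2,0,-7.1],[-3,-2,0,-7.1],[-3,-2,0,-7.1],[-3,-2,0,-7.1],[-3,-2,0,-7.1],[-3,-2,0,-7.1],[-3,-2,0,-7.1],[-3,-1,0,-7.1],[-3,0,0,-7.1],[0,0,0,-7.1],[0,0,0,-7.1]]' && python3 -m inch '[[0,0,0,-7.1],[0,0,0,-7.1],[0,0,0,-7.1],[0,0,0,-7.1],[0,0,0,-7.1],[0,0,0,-7.1],[0,0,0,-7.1],[0,0,0,-7.1],[0,0,0,-7.1],[0,0,0,-7.1],[0,0,0,-7.1],[0,0,0,-3],[0,0,0,0]]'
python3 - <<'E'
from h import *
s=telemetry.sense();R=Ro.from_rotvec(s['eef_rot']).as_matrix();print(s['tcp_pos'],'y-axis deg',np.degrees(np.arctan2(R[1,1],R[0,1])),s['joints'])
save('side','s2');crop('s2',230,60,450,225,3.6)
E
```

```text
time: 8.03
tcp_pos: [529.3, 50.6, 145.0]
eef_rot: [-2.482, -1.925, 0.001]
contact_force: [-0.4, 0.4, -1.6]
gripper_width: 25.5
time: 9.12
tcp_pos: [529.6, 50.7, 145.0]
eef_rot: [3.138, -0.142, -0.0]
contact_force: [0.5, -0.0, -1.5]
gripper_width: 25.7
[529.58089043  50.65464153 144.96254033] y-axis deg -95.18769253486906 [-1.14819652e-01  5.13537299e-01  1.74118450e+00 -2.58497408e-05
  8.87146682e-01  1.54653532e+00]
```

View pics/s2_c230_60.png

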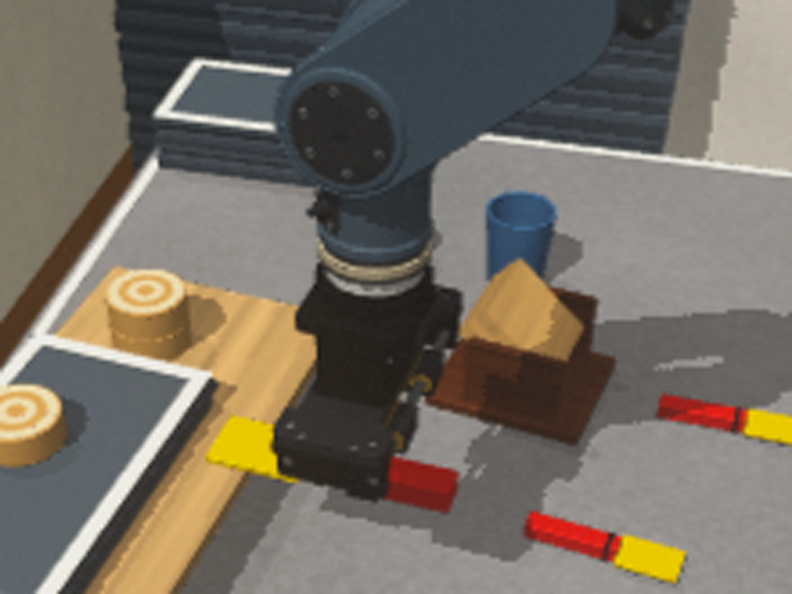

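```bash
python3 -m inch '[[-5,1,-30,0],[-5,0,-40,0],[0,0,-35,0],[0,0,-20,0],[10,-1,0,0],[20,-2,0,0],[22,-2,0,0],[15,-1.5,0,0],[5,-0.5,0,0],[0,0,6,0],[0,0,6,0],[0,0,0,0]]' && python3 -m inch '[[0,0,3.5,0],[0,0,6,0],[0.5,0,6,0],[1.2,-0.1,5.8,0],[1.4,-0.1,5.7,0],[2.2,-0.2,5.5,0],[2.3,-0.2,5.5,0],[3.1,-0.3,5,0],[3.3,-0.3,5,0],[2.2,-0.2,2.8,0],[0,0,0,0]]'
python3 - <<'E'
from h import *
save('side','s3');crop('s3',250,120,410,240,5)
E
```

```text
time: 10.17
tcp_pos: [591.0, 44.8, 32.8]
eef_rot: [-3.138, 0.14, 0.0]
contact_force: [-0.8, 0.1, -0.9]
gripper_width: 26.1
time: 11.08
tcp_pos: [608.5, 43.2, 83.1]
eef_rot: [-3.138, 0.141, -0.0]
contact_force: [-2.2, 0.0, -2.5]
gripper_width: 25.9
```

View pics/s3_c250_120.png

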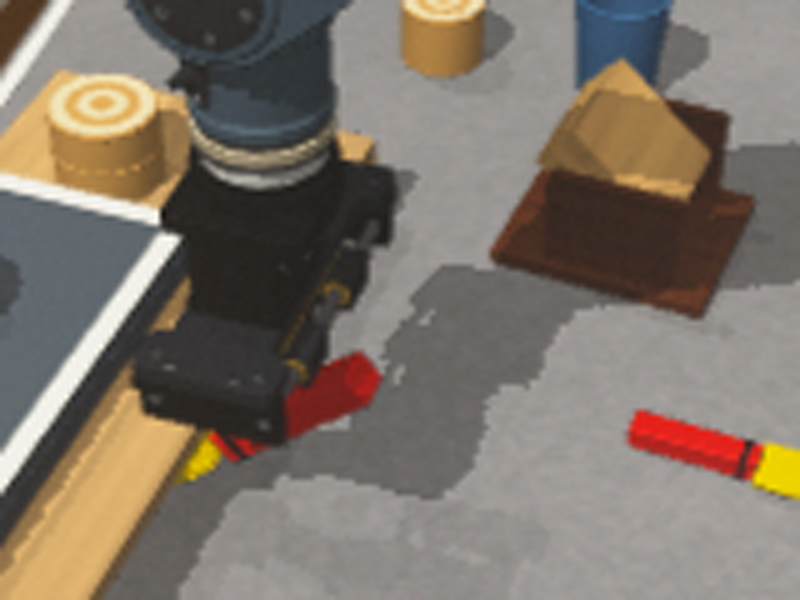

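```bash
cat >> h.py <<'E'
def scr(G,blade_yaw,phi,pts,yawoff=0):
    "G grip point world; pts in scraper frame -> world"
    a,p=np.radians(blade_yaw),np.radians(phi);u=np.array([np.cos(a),np.sin(a),0]);v=np.array([0,0,1.])
    ex=np.cos(p)*u-np.sin(p)*v;ez=np.sin(p)*u+np.cos(p)*v;ey=np.cross(ez,ex)
    P=np.array(pts,float)+[50,0,0];return G+P@np.array([ex,ey,ez])
E
python3 - <<'E'
from h import *
for ph in(36,40,44):
    X=scr(np.array([608,43.2,89.6]),-5.2,ph,[(-110,s*13,k*11) for s in(1,-1) for k in(1,-1)]+[(0,13,11),(0,13,-11)])
    print(ph,((proj('s3',X)-[250,120]+.5)*5-.5).round().tolist())
E
```

```text
36 [[343.0, 382.0], [366.0, 412.0], [359.0, 350.0], [382.0, 380.0], [195.0, 430.0], [219.0, 458.0]]
40 [[337.0, 376.0], [363.0, 405.0], [354.0, 345.0], [379.0, 374.0], [199.0, 434.0], [224.0, 462.0]]
44 [[331.0, 371.0], [359.0, 400.0], [348.0, 340.0], [374.0, 368.0], [202.0, 440.0], [229.0, 465.0]]
```

```bash
python3 -m inch '[[-15,1,0,0],[-30,2,0,0],[-30,2,3,0],[0,0,25,0],[0,0,40,0],[0,0,40,5.2],[0,0,39,7.1],[0,-14,0,7.1],[0,-14,0,7.1],[0,-14,0,7.1],[0,-14,0,7.1],[0,-14,0,7.1],[0,-14,0,7.1],[0,-14,0,7.1],[0,-14,0,7.1],[0,-14,0,7.1],[0,-14,0,7.1],[0,-14,0,7.1],[0,-14,0,7.1],[0,-14,0,7.1]]' && python3 -m inch '[[6,-14,0,7.1],[6,-14,0,7.1],[6,-14,0,7.1],[6,-14,0,7.1],[6,-14,0,7.1],[6,-14,0,7.1],[6,-14,0,7.1],[6,-14,0,7.1],[6,-14,0,7.1],[6,-14,0,7.1],[8,-14,0,0],[5.5,-6.5,-24,0],[0,0,-20,0],[0,0,0,0]]'
python3 - <<'E'
from h import *
s=telemetry.sense();R=Ro.from_rotvec(s['eef_rot']).as_matrix();print(s['tcp_pos'],'y-axis deg',np.degrees(np.arctan2(R[1,1],R[0,1])),s['joints'])
save('wrist','w4')
E
```

```text
time: 12.8
tcp_pos: [534.3, -135.2, 230.3]
eef_rot: [2.021, 2.4, 0.001]
contact_force: [-0.4, 0.2, -0.9]
gripper_width: 26.0
time: 13.97
tcp_pos: [605.2, -293.9, 181.6]
eef_rot: [-0.262, -3.126, -0.004]
contact_force: [-0.5, 0.2, -1.9]
gripper_width: 25.5
[ 605.17788535 -293.92262294  181.55362009] y-axis deg 80.40878039925967 [-6.17850190e-01  6.38280070e-01  1.33820741e+00 -4.95287297e-05
  1.17052032e+00 -2.02123440e+00]
```

View pics/w4.png

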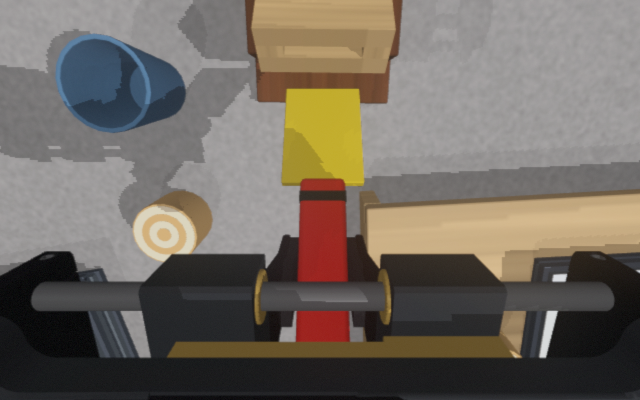

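```bash
python3 - <<'E'
from h import *
crop('w4',235,0,415,110,4.4)
E
```

```text
(no output)
```

View pics/w4_c235_0.png

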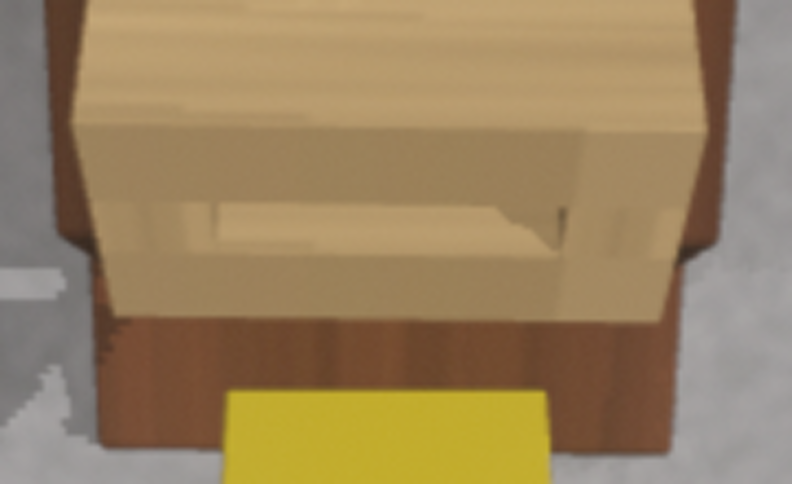

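```bash
cat > fit.py <<'E'
from h import *
from scipy.optimize import least_squares
def slotfit(f,obs,z95=True):
    m=[(0,j*47.5,k*19) for k in(1,-1) for j in(1,-1)]+[(0,j*28.5,k*5) for k in(1,-1) for j in(1,-1)]
    def r(p): return (proj2(f,scr(np.array([p[0],p[1],95+p[3]]),p[2],40,np.array(m)-[50,0,0]))-obs).ravel()
    return r
def proj2(f,X):
    d=D[f]; p=(X@d['R'].T+d['t'])@d['K'].T; return p[:,:2]/p[:,2:]
D={}
E
python3 - <<'E'
from fit import *
D['w4']={k:v for k,v in np.load('pics/w4.npz').items()}
# y+ side: test ordering by projection
print(proj2('w4',scr(np.array([493,-274,95.]),170.4,40,[(-50,47.5,19),(-50,-47.5,19),(-50,28.5,-5)])))
o=cu([(73,127),(706,132),(115,317),(660,322),(213,204),(563,207),(213,253),(563,254)],235,0,4.4)
p=proj2('w4',scr(np.array([493,-274,95.]),170.4,40,[(-50,47.5,19),(-50,-47.5,19)]))
if p[0,0]>p[1,0]: o=o[[1,0,3,2,5,4,7,6]]
r=slotfit('w4',o)
for free in(0,1):
    g=(lambda q:r([*q,0])) if not free else r
    s=least_squares(g,[493,-274,170.4]+[0]*free);print('slot',s.x.round(2),'res',s.fun.reshape(-1,2).round(1).tolist())
# scraper: blade top corners z=+3 at tip(72) & shoulder(0)
t=telemetry.sense()['tcp_pos'];ob=np.r_[cu([(228,391),(546,391)],235,0,4.4),[(282,183.5),(364,185)]]
sg=1 if p[0,0]<p[1,0] else -1
pts=np.array([(72,sg*25,3),(72,-sg*25,3),(0,sg*25,3),(0,-sg*25,3)])
def q(v): return (proj2('w4',scr(np.array(v[:3]),v[3],v[4],pts))-ob).ravel()
s=least_squares(q,[t[0],t[1],t[2]+6.5,170.4,40]);print('scr',s.x.round(2),'res',s.fun.round(1),'tcp',t)
for ph in(36,38,40,42):
    s2=least_squares(lambda v:q([t[0]+v[0]*np.cos(np.radians(170.4))-v[1]*np.sin(np.radians(170.4)),t[1]+v[0]*np.sin(np.radians(170.4))+v[1]*np.cos(np.radians(170.4)),t[2]+v[3],v[2],ph]),[0,0,170.4,6.5]);print(ph,s2.x.round(2),s2.fun.round(1))
E
```

```text
[[250.06809109  28.49017502]
 [394.17703641  28.65351914]
 [282.94649826  57.46769678]]
slot [ 493.2  -273.47  170.05] res [[-0.2, -0.3], [0.0, -0.3], [0.1, 0.0], [-0.2, -0.2], [-0.8, 0.0], [1.1, -0.0], [0.7, 0.3], [-0.6, 0.6]]
slot [ 4.9313e+02 -2.7346e+02  1.7005e+02 -4.7000e-01] res [[-0.1, -0.3], [-0.1, -0.2], [0.2, -0.0], [-0.3, -0.2], [-0.8, 0.0], [1.0, -0.0], [0.7, 0.2], [-0.7, 0.6]]
scr [ 614.51 -294.33  183.32  170.25   37.99] res [ 0.2 -0.1  0.3  0.1 -0.2  0.6 -0.3 -0.7] tcp [ 605.70660979 -293.89899683  183.40872209]
36 [-10.88  -1.06 170.26  -5.08] [ 0.4 -0.5  0.1 -0.3  0.6  1.  -1.  -0.3]
38 [-8.7400e+00 -1.0400e+00  1.7025e+02 -7.0000e-02] [ 0.2 -0.1  0.3  0.1 -0.2  0.6 -0.3 -0.7]
40 [ -6.52  -1.02 170.23   4.95] [-0.1  0.4  0.6  0.7 -1.   0.2  0.6 -1.1]
42 [ -4.23  -1.   170.22   9.97] [-0.3  0.9  0.8  1.2 -1.9 -0.3  1.4 -1.6]
```

```bash
python3 - <<'E'
from fit import *
save('side','s4');crop('s4',300,90,440,195,5.6)
for ph,a,l,h in((38,-8.74,-1,0),(40,-6.5,-1,5),(42,-4.2,-1,10)):
    t=np.array([605.5,-293.9,183]);y=np.radians(170.4);G=t+[a*np.cos(y)-l*np.sin(y),a*np.sin(y)+l*np.cos(y),h]
    print(ph,((proj('s4',scr(G,170.2,ph,[(72,25,3),(72,-25,3),(0,25,3),(0,13,11),(-110,13,11),(-110,-13,11),(-110,13,-11)]))-[300,90]+.5)*5.6-.5).round().tolist())
E
```

```text
38 [[345.0, 236.0], [316.0, 280.0], [259.0, 150.0], [260.0, 152.0], [124.0, 16.0], [105.0, 37.0], [103.0, 39.0]]
40 [[344.0, 234.0], [316.0, 277.0], [262.0, 146.0], [263.0, 148.0], [130.0, 7.0], [111.0, 28.0], [108.0, 30.0]]
42 [[344.0, 231.0], [315.0, 274.0], [264.0, 141.0], [266.0, 143.0], [136.0, -2.0], [118.0, 19.0], [113.0, 20.0]]
```

View pics/s4_c300_90.png

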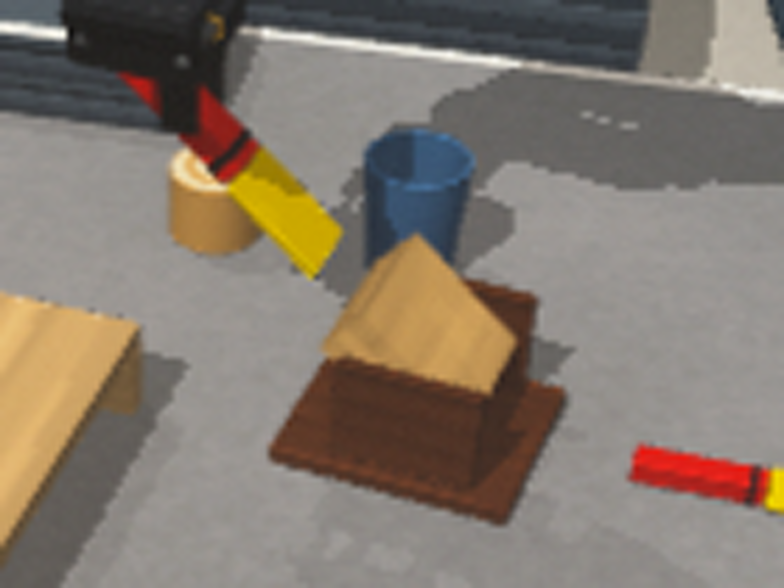

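```bash
python3 - <<'E'
from fit import *
for f in('w4','s4'): D[f]=dict(np.load(f'pics/{f}.npz'))
ob=np.r_[cu([(228,391),(546,391)],235,0,4.4),[(282,183.5),(364,185)]]
os_=cu([(342,232),(316,279),(264,151),(228,183)],300,90,5.6)
pts=np.array([(72,25,3),(72,-25,3),(0,25,3),(0,-25,3)])
c=lambda v,f,o,sg:(proj2(f,scr(np.array(v[:3]),v[3],v[4],pts*[1,sg,1]))-o).ravel()
for sgn in(1,-1):
    s=least_squares(lambda v:np.r_[c(v,'w4',ob,1),c(v,'s4',os_,sgn)],[610,-294,186,170.2,40])
    print(s.x.round(2),s.cost.round(1),s.fun.round(1))
    if sgn==1 or s.cost<b.cost: b=s
X=scr(np.array([493.2,-273.5,95]),170.05,40,np.array([(0,-47.5,19),(0,47.5,19),(0,47.5,-19),(0,-47.5,-19),(92,47.5,19),(92,-47.5,19)])-[50,0,0])
print('block side',((proj2('s4',X)-[300,90]+.5)*5.6-.5).round().tolist())
O=np.array([493.2,-273.5,95]);E=scr(np.zeros(3),170.05,40,np.array([(1,0,0),(0,1,0),(0,0,1.)])-[50,0,0])
for n,pt in(('tip',(72,0,0)),('shoulder',(0,0,0))):
    d=scr(b.x[:3],b.x[3],b.x[4],[pt])[0]-O;print(n,'in slot',(E@d).round(1))
print('slot axes',E.round(3).tolist(),telemetry.sense()['tcp_pos'])
E
```

```text
[ 613.68 -294.26  185.55  170.21   38.7 ] 2.1 [ 0.  -0.1  0.5  0.2 -0.6  0.6  0.1 -0.7  0.5  0.3 -0.  -0.2 -0.7 -0.6
  0.   1.2]
[ 613.74 -293.76  185.6   170.66   38.72] 170.9 [-0.4  0.2  0.1 -0.1 -0.3  0.9  0.4 -1.  -4.6  8.1  5.1 -8.1 -6.3  6.9
  5.6 -6.4]
block side [[363.0, 317.0], [416.0, 232.0], [374.0, 263.0], [320.0, 348.0], [517.0, 340.0], [471.0, 429.0]]
tip in slot [-29.9  -0.1  -6.4]
shoulder in slot [-101.9   -0.3   -8.1]
slot axes [[-0.755, 0.132, -0.643], [-0.173, -0.985, 0.0], [-0.633, 0.111, 0.766]] [ 606.64676275 -294.32907992  185.14143397]
```

```bash
python3 -m inch '[[-2,0.4,2.5,0],[-2,0.3,2.4,-0.2],[-6,1.1,-5.1,0],[-7,1.2,-6,0],[-5.9,1,-5,0],[0,0,0,0],[0,0,0,0]]' && python3 -m inch '[[-2.3,0.4,-1.9,0],[-2.3,0.4,-1.9,0],[-2.3,0.4,-1.9,0],[-2.3,0.4,-1.9,0],[0,0,0,0]]'
```

```text
time: 14.65
tcp_pos: [582.8, -289.9, 173.5]
eef_rot: [-0.267, -3.129, -0.001]
contact_force: [0.2, -0.6, -0.7]
gripper_width: 25.8
time: 15.07
tcp_pos: [573.9, -288.4, 165.9]
eef_rot: [-0.267, -3.129, -0.001]
contact_force: [-0.1, -0.3, -1.1]
gripper_width: 25.9
```

```bash
python3 -m inch '[[-2.3,0.4,-1.9,0],[-2.3,0.4,-1.9,0],[-2.3,0.4,-1.9,0],[-2.3,0.4,-1.9,0],[-2.3,0.4,-1.9,0],[-2.3,0.4,-1.9,0],[0,0,0,0]]'; python3 - <<'E'
from fit import *
save('wrist','w5');c=cv2.imread('pics/w5.png');h=cv2.cvtColor(c,cv2.COLOR_BGR2HSV)
y=(h[...,0]>23)&(h[...,0]<33)&(h[...,1]>170);r,cc=np.where(y);print(r.min(),r.max(),cc.min(),cc.max())
print([(k,np.where(y[k])[0][[0,-1]].tolist()) for k in range(r.min()+1,r.max(),8) if y[k].any()])
# predicted visible yellow if tip is 25 mm in
t=telemetry.sense();print(t['contact_force'],proj('w5',scr(np.array([493.2,-273.5,95]),170.05,40,np.array([(0,25,3),(0,-25,3),(-47,25,3),(-47,-25,3)])-[50,0,0])).tolist())
E
```

```text
time: 15.65
tcp_pos: [560.2, -286.1, 154.6]
eef_rot: [-0.267, -3.13, -0.001]
contact_force: [0.3, -0.2, -3.7]
gripper_width: 25.7
116 184 283 362
[(117, [285, 359]), (125, [285, 360]), (133, [284, 360]), (141, [284, 361]), (149, [284, 361]), (157, [284, 361]), (165, [283, 361]), (173, [283, 362]), (181, [283, 362])]
[ 0.27476238  0.47208719 -2.25889299] [[285.0, 116.8], [360.1, 117.1], [281.3, 180.4], [363.4, 180.7]]
```

```bash
python3 -m inch '[[-2.3,0.4,-1.9,0],[-2.3,0.4,-1.9,0],[-2.4,0.4,-1.8,0],[-2.3,0.4,-1.9,0],[-2.4,0.4,-1.8,0],[-2.3,0.4,-1.9,0],[-2.4,0.4,-1.8,0],[-2.3,0.4,-1.9,0],[-2.4,0.4,-1.8,0],[-2.3,0.4,-1.9,0],[0,0,0,0]]' && python3 -m inch '[[-2.3,0.4,-1.9,0],[-2.3,0.4,-1.9,0],[-2.3,0.4,-1.9,0],[-2.3,0.4,-1.9,0],[0,0,0,0]]'; cat >m.py <<'E'
from fit import *
import sys
f=sys.argv[1];save('wrist',f);c=cv2.imread(f'pics/{f}.png');h=cv2.cvtColor(c,cv2.COLOR_BGR2HSV)
y=(h[...,0]>23)&(h[...,0]<33)&(h[...,1]>170);r,cc=np.where(y);print('rows',r.min(),r.max(),r.size) if r.size else print('no yellow')
print(telemetry.sense()['contact_force'].round(1) if hasattr(telemetry.sense()['contact_force'],'round') else telemetry.sense()['contact_force'],[(k,proj(f,scr(np.array([493.2,-273.5,95]),170.05,40,np.array([(k,0,3),(k,0,11)])-[50,0,0])).tolist()) for k in(0,-5,-10)])
E
python3 m.py w6
```

```text
time: 16.62
tcp_pos: [536.7, -282.2, 136.1]
eef_rot: [-0.267, -3.129, -0.0]
contact_force: [3.6, -1.1, -3.0]
gripper_width: 26.3
time: 17.03
tcp_pos: [527.7, -280.6, 128.5]
eef_rot: [-0.267, -3.13, -0.0]
contact_force: [4.4, -0.5, -4.5]
gripper_width: 25.7
rows 173 186 742
[ 3.5 -1.  -3.9] [(0, [[322.7, 174.1], [322.8, 168.0]]), (-5, [[322.7, 181.4], [322.8, 175.5]]), (-10, [[322.7, 188.9], [322.7, 183.2]])]
```

```bash
python3 -m inch '[[-1.9,0.3,-1.6,0],[-1.9,0.3,-1.6,0],[-1.5,0.3,-1.3,0],[0,0,0,0]]'; python3 m.py w7;  python3 -m inch '[[-0.8,0.1,-0.6,0],[-0.8,0.1,-0.6,0],[-0.8,0.1,-0.6,0],[0,0,0,0]]';python3 m.py w8
```

```text
time: 17.42
tcp_pos: [522.7, -279.8, 124.2]
eef_rot: [0.267, 3.13, -0.0]
contact_force: [4.4, -0.8, -4.5]
gripper_width: 25.9
rows 183 187 137
[ 4.4 -0.6 -5.3] [(0, [[322.8, 183.8], [322.8, 178.0]]), (-5, [[322.8, 191.3], [322.8, 185.7]]), (-10, [[322.7, 198.9], [322.8, 193.6]])]
time: 17.8
tcp_pos: [522.3, -279.9, 123.8]
eef_rot: [0.268, 3.126, -0.001]
contact_force: [6.8, -0.4, -0.7]
gripper_width: 25.5
rows 184 187 99
[ 7.8 -0.2 -0.3] [(0, [[323.1, 184.4], [323.1, 178.7]]), (-5, [[323.0, 192.0], [323.1, 186.5]]), (-10, [[323.0, 199.6], [323.1, 194.4]])]
```

```bash
python3 -m inch '[[-1.5,0.2,-1.3,0],[-1.5,0.2,-1.3,0],[0,0,0,0]]';python3 m.py w9; python3 - <<'E'
from h import *
crop('w9',250,130,400,210,5)
E
```

```text
time: 18.1
tcp_pos: [522.3, -280.1, 123.7]
eef_rot: [0.269, 3.119, -0.004]
contact_force: [10.8, 2.9, 9.0]
gripper_width: 25.3
rows 184 186 98
[10.2  2.2  9.3] [(0, [[323.3, 184.3], [323.3, 178.6]]), (-5, [[323.3, 191.8], [323.3, 186.4]]), (-10, [[323.3, 199.5], [323.3, 194.4]])]
```

View pics/w9_c250_130.png

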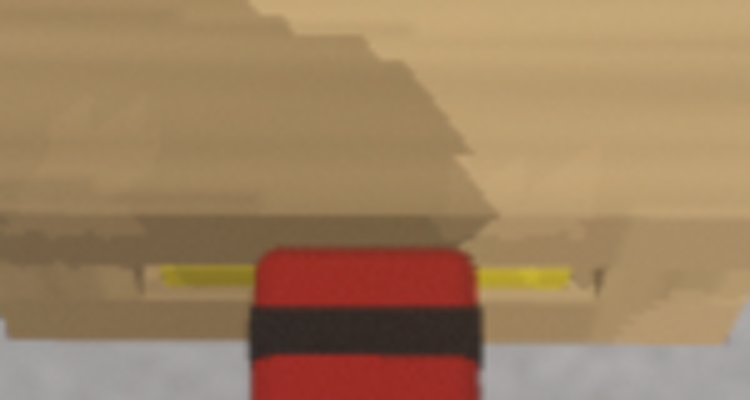

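```bash
python3 -m inch '[[1.5,-0.2,1.3,0],[1.5,-0.2,1.3,0],[0,0,0,0]]'; python3 m.py w10; python3 -m inch '[[0,0,0,0],[0,0,0,0],[0,0,0,0],[0,0,0,0],[0,0,0,0],[0,0,0,0],[0,0,0,0],[0,0,0,0]]' 0;python3 m.py w11; python3 -m inch '[[0,0,5,0],[0,0,15,0],[0,0,30,0],[0,0,30,0],[0,0,30,0],[0,0,0,0]]'
```

```text
time: 18.4
tcp_pos: [522.3, -279.9, 123.9]
eef_rot: [0.267, 3.126, -0.002]
contact_force: [6.0, 0.2, 0.5]
gripper_width: 25.6
rows 184 187 101
[ 6.5 -0.1 -0.4] [(0, [[323.0, 184.4], [323.1, 178.7]]), (-5, [[323.0, 192.0], [323.1, 186.5]]), (-10, [[323.0, 199.6], [323.1, 194.4]])]
time: 19.12
tcp_pos: [520.3, -279.5, 122.6]
eef_rot: [-0.267, -3.13, -0.0]
contact_force: [-0.2, -0.2, -0.7]
gripper_width: 71.4
rows 188 193 222
[-0.1  0.8  0.3] [(0, [[322.9, 188.5], [323.0, 182.8]]), (-5, [[322.9, 196.0], [323.0, 190.6]]), (-10, [[322.9, 203.8], [323.0, 198.6]])]
time: 19.67
tcp_pos: [523.7, -281.9, 239.5]
eef_rot: [0.265, 3.119, -0.012]
contact_force: [1.2, 0.8, 0.6]
gripper_width: 86.8
```

```bash
python3 -m inch '[[20,-3,10,0],[30,-5,10,0],[30,-5,10,0],[20,-3,0,0],[0,0,0,0],[0,0,0,0],[0,0,0,0]]'; cat > v.py <<'E'
from fit import *
from itertools import product
F={}
for f,n in(('wv','wrist'),('sv','side'),('tv','top')):
    save(n,f);D[f]=dict(np.load(f'pics/{f}.npz'));h=cv2.cvtColor(D[f]['c'],cv2.COLOR_BGR2HSV)
    m=(((h[...,0]<8)|(h[...,0]>172))&(h[...,1]>130)&(h[...,2]>50)).astype(np.uint8)
    O=np.array([493.2,-273.5,95]);p=proj2(f,scr(O,170.05,40,[(-50-60.,0,0),(-50.,0,0),(-160.,0,0)]))
    k,l,st,ce=cv2.connectedComponentsWithStats(m);print(n,'expect handle ends',p[1:].round().tolist(),[(s[:5].tolist()) for s in st[1:] if s[4]>25])
    F[f]=(m,p)
np.savez('pics/v.npz',**{f:F[f][0] for f in F})
E
python3 v.py
```

```text
time: 20.25
tcp_pos: [619.3, -294.9, 261.8]
eef_rot: [-0.267, -3.128, -0.002]
contact_force: [-0.7, -0.4, -0.3]
gripper_width: 87.0
wrist expect handle ends [[321.0, 48.0], [320.0, 148.0]] [[308, 42, 27, 7, 168], [305, 53, 32, 106, 3172]]
side expect handle ends [[365.0, 141.0], [343.0, 117.0]] [[339, 115, 29, 30, 304], [413, 169, 24, 11, 157], [376, 202, 26, 14, 189], [229, 325, 16, 17, 212]]
top expect handle ends [[425.0, 214.0], [438.0, 183.0]] [[163, 156, 11, 10, 84], [422, 180, 20, 35, 293]]
```

```bash
cat > v2.py <<'E'
from fit import *
V=np.load('pics/v.npz');O=np.array([493.2,-273.5,95]);E=scr(np.zeros(3),170.05,40,np.eye(3)-[50,0,0])
box={'wv':(300,35,345,170),'sv':(335,110,372,150),'tv':(415,175,448,220)};T={}
for f,(a,b,c,d) in box.items():
    D[f]=dict(np.load(f'pics/{f}.npz'));m=np.zeros_like(V[f]);m[b:d,a:c]=V[f][b:d,a:c];pts=np.argwhere(m)[:,::-1].astype(np.int32)
    z=np.zeros((400*4,640*4),np.uint8);q=np.concatenate([pts*4+[i,j] for i in(0,3) for j in(0,3)]).astype(np.int32)
    cv2.fillConvexPoly(z,cv2.convexHull(q),1);T[f]=z
P=np.array([(x,y,z) for x in(-110,0) for y in(-13,13) for z in(-11,11)],float)
def cost(v,fs):
    s=0
    for f in fs:
        p=proj2(f,scr(O+np.array(v[:3])@E,170.05+v[4],40+v[3],P-[50,0,0]));z=np.zeros_like(T[f])
        cv2.fillConvexPoly(z,cv2.convexHull(((p+.5)*4).round().astype(np.int32)),1);s+=(z!=T[f]).sum()/T[f].sum()
    return s
from scipy.optimize import minimize
for fs in(('wv','sv','tv'),('wv','sv'),('wv','tv')):
    b=min((minimize(cost,[x,0,0,ph,0],args=(fs,),method='Nelder-Mead',options=dict(initial_simplex=[[x,0,0,ph,0],[x+4,0,0,ph,0],[x,3,0,ph,0],[x,0,4,ph,0],[x,0,0,ph+5,0],[x,0,0,ph,4]],maxiter=200)) for x in(-4,0) for ph in(-3,2)),key=lambda r:r.fun)
    print(fs,'x y z dpitch dyaw',b.x.round(1),b.fun.round(3),'home cost',round(cost([0]*5,fs),3))
E
python3 v2.py
```

```text
('wv', 'sv', 'tv') x y z dpitch dyaw [-0.6  0.4 -4.2 -1.5  0.8] 0.406 home cost 0.786
('wv', 'sv') x y z dpitch dyaw [-1.3  0.4 -3.5 -2.1  0.2] 0.101 home cost 0.383
('wv', 'tv') x y z dpitch dyaw [  3.7  -0.8 -11.7   0.5  -1.3] 0.288 home cost 0.498
```

```bash
python3 - <<'E'
from h import *
print(manip.finish_job())
E
```

```text
the job is handed in; nothing more can be done
None
```

The scraper is in the holder's slot, blade first and released, and I handed the job in at about 20 s on the robot's clock. No verdict was reported.

**What I did:**
- I pulled the scraper out by its blade until the handle was clear of the shelf, then took it by the red handle.
- The gripper can only point straight down, so I tilted the scraper about 40° between the fingers by levering the blade against the underside of the shelf's front edge.
- I turned it round and slid it down the slot until it stopped against a firm contact (wrist force about 14 N), then opened the gripper and backed off about 100 mm.

**Last checks:**

| Fit to the handle outline | Result | Allowed |
|---|---|---|
| Shoulder short of the mouth face | about 1 mm | 7 mm |
| Sideways | 0.4 mm | 10 mm |
| Across the thickness | about -3.5 mm | 6 mm |
| Pitch | about 2° off | 8° |

- **Views that disagreed:** these figures come from the wrist and side images together. Adding the top image made the fit worse (-0.6 mm along the slot, -4.2 mm across the thickness). The wrist and top images alone gave -11.7 mm across the thickness, which the 10 mm slot does not allow, so I disregarded it.
- **Small shift on release:** the visible strip of blade moved slightly in the wrist image when I let go, as if the scraper settled within the slot's play.
- **Not measured:** I did not check that the rolls, glue bottle and cup stayed put. No planned move came near them, and the only contact forces I saw came from the scraper.

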